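# Lock the engraver's hold-down clamp with its pin

### The arm

A 6-joint arm with a two-finger parallel gripper is mounted at the origin on the work surface. World frame = base frame: x ahead of the robot, y to its left, z up, the work surface at z = 0. Lengths are in mm, angles in rad, forces in N, time in s.
With the tool pointing down it reaches from about 350 to 875 mm from the base axis. Payload 4.2 kg.
Tool frame: the origin (TCP) lies at the very end of the fingers, on their centre line; the grasp point (between the pads) lies 19 mm behind it; z points along the fingers, y is the line along which they close (so a half turn about z gives the same grasp; the last joint's range is limited). The gripper opens to 85 mm and grips with 20 to 120 N. Pads are 22 mm wide; open, the fingers measure 114 mm over their backs; the gripper's body (76 mm by 85 mm) begins 54 mm behind the grasp point. The pads swing forward as they close: fully open they stand 13 mm farther back than shut.
Start: joints at [1.463, 0.385, 0.008, 0, -1.194, -0.259], TCP at [224.111, 583.415, 231.312] pointing down, gripper open.
Joint ranges: [-3.14, 3.14], [-1.21, 2.06], [-1.07, 1.41], [-3.16, 2.05], [-2.99, -0.16], [-3.1, 3.1]. Speed limits (rad/s): [2.79, 2.79, 3.14, 3.14, 3.14, 3.14].

### API

Orientations are given as a unit quaternion [x, y, z, w].
In Python, from bench import read_state, get_image, get_calibration, job_done gives the robot as it stands.
- The arm moves only by the shell command python3 -m creep 'ROWS'. ROWS is a JSON object of lists of equal length, an entry for each row: "translation": the shift along the world's x, y, z in cm, a list of three; "delta_rot": the turn, a rotation vector about the world's x, y, z in degrees, a list of three; "hand": the finger opening in cm, from 0 to 8.54. A call has 1 to 8 rows; each row is the pose to reach, as a shift and turn from the pose commanded when the call began; what a row does not reach only later rows make up. A row lasts 1/8 s, in which the tool goes at most 62.5 mm and 10.7 degrees, less where a joint would pass 70% of its speed; a pose out of reach is approached as far as the arm can. A call with a gripper value outside its range is refused whole. The fingers move at their own pace and stop on an object; the grip force is fixed at half the most. Time passes only in rows, so rows that repeat a pose let the fingers close. It gives the time, the measured TCP pose, the force, the opening and the grip force at its end, in the units of the state.
- read_state(): the state, without advancing time (a new reading comes with each control period).
- get_image(name): name is "side" or "top" or "wrist"; returns (picture, depth): 420x560x3 uint8, red, green, blue; 420x560 float32, mm along the optical axis (not along the pixel's ray), 0 where there is no reading.
- get_calibration(name): a dict with "intrinsics" (3x3 intrinsics, pixels), "dist" ([k1, k2, p1, p2, k3] as OpenCV has them; the pictures are not rectified), "xyz" and "attitude" of the camera in the world. Camera axes: x right, y down, z forward; pixel columns grow to the right and rows downward; lengths in mm; the calibration is good to about 2 mm. A picture is of the moment at which its call begins: read the wrist's pose just before it. get_calibration takes no time and is no camera call; for the wrist camera it gives the pose at the moment of the call.
- job_done(): hands the job in; it is judged then, once.
The state is a dict: "clock": time; "joints": joint angles; "joint_vel": joint speeds; "joint_efforts": joint torques, N m; "position": TCP position; "ee_rot": TCP orientation; "contact_force": force on the tool from outside, world axes, zero at the start; "wrist_torque": the same for the moment, N m; "gripper_width": finger opening in mm; "grasp_force": force on a finger pad.
Only numpy, scipy, OpenCV 4.12 (cv2) and the standard library are available. Lean on these libraries where they do the work, as an engineer would, in place of code of your own. Each camera call takes 0.05 s, during which the arm holds its last target. There are 200 camera calls.

### The job

Swing the yellow arm of the blue hold-down clamp fully down onto the brass disc, then lock it with the thick round steel pin (red tip, red handle) whose handle is tucked under the low wooden riser: slide the pin through the holes of both blue cheeks and the arm's eye until its collar sits against the cheek, from whichever side is free. Leave everything else on the bench standing where it is, and let go of the pin at the end.

Things in the scene. Friction and masses are not known exactly. Their poses are not given: they have to be found in the camera images.
- clamp: Blue clamp, fixed; may be left or right. Origin on the bench below the arm's hinge; x along the clamp away from the lock end, y across it, z up. Base plate 250 x 100 x 12 mm (x -210 to 40). Two upright cheeks round x = -170 mm: 50 mm long, 14 thick, 88 tall, inner faces at y = +-15, outer at +-29 mm. Hinge lugs 82 mm tall at x = 0. Brass disc 88 mm wide, top 44 mm up, at x = -85.
- clamp_arm (a joint): Angle of the yellow arm, rad: 0 = level, fully down at its hard stop; positive = lock end raised (starts 0.45 to 0.95). Hinge along the clamp's y, 60 mm above its origin. A 24 x 24 mm bar on the hinge's centre line reaches to -x, ending in an eye block (145 to 195 mm out, 44 mm tall, 24 wide). Stiff hinge, stays where left; 2 to 5 N pressing down 90 mm out lowers it.
- lock_hole (a point): Centre of the line of holes, midway between the cheeks: on the clamp at x = -170, y = 0, z = 60 mm; axes are the clamp's. The holes run along y: 19.5 mm round in each cheek, with a 2 mm chamfer outside, and 20.5 mm in the arm's eye, 170 mm from the hinge. They line up when the arm is fully down.
- lock_pin: Loose pin, 156 mm long, 160 g, lying flat, handle under the riser, shank sticking out. Origin on its underside below the collar's shank-side face; centre line along x, 9 mm up. Steel shank 16 mm round, x = 0 to -90 mm (red tip, last 9 tapered to 8); dark collar x = 0 to 8, 46 mm wide in y, 18 tall; red square handle 18 x 18 mm, x = 8 to 66. Home: the collar's face rests on a cheek's outer face.
- pin_collar (a point): On the pin's centre line at the collar's shank-side face. Axes are the pin's.
- pin_tip (a point): The tip of the shank on the pin's centre line, 90 mm from pin_collar. Axes are the pin's.
- riser: Low fixed wooden shelf. Origin on the bench below its middle. Board 140 (x) x 240 (y) mm, underside 31, top 43 mm up; walls at both sides and the back, open front with its edge at x = -70 mm. The pin, graver and file lie under it at y about -65, 0, 65 mm in any order, handles inside, points out to -x, origins 15 to 30 mm behind the edge.
- graver: Bystander under the riser: graver, thin square steel blade 8 mm (75 mm to -x from its origin), dark wood handle 22 mm wide, 70 mm long.
- flat_file: Bystander under the riser: flat dark file blade 16 mm wide (85 mm to -x from its origin), green handle 20 mm wide, 70 mm long.
- jar: Bystander: amber glass jar with white cap, 60 mm across, 110 mm tall, upright close to one side of the clamp's cheeks, about 120 mm from the clamp's centre line. Origin at the centre of its underside.
- stone: Bystander: grey oilstone block 70 x 40 x 20 mm lying on the other side of the cheeks from the jar; low enough to pass over. Origin at the centre of its underside.
- hammer: Bystander: hammer 200 mm long lying near the robot. Origin on its underside.
- oil: Bystander: green glass bottle 52 mm across, 130 mm tall, upright at the back between clamp and riser. Origin at the centre of its underside.
- tin: Bystander: aluminium tin 70 mm across, 50 mm tall, upright at the left. Origin at the centre of its underside.
- mug: Bystander: blue mug 76 mm across, 85 mm tall, upright at the right. Origin at the centre of its underside.

How it is judged (in metres and radians):
On the way, in this order (a step that is already met when the one before it is completed fails the run):
1. the clamp arm is fully down (value of joint clamp_arm below 0.04 rad), for 0.2 s.
2. the pin is home through both cheeks and the arm's eye (value of joint clamp_arm below 0.04 rad and ((y of pin_collar in the frame of clamp between 0.026 and 0.0335 m and y of pin_tip in the frame of clamp below -0.05 m) or (y of pin_collar in the frame of clamp between -0.0335 and -0.026 m and y of pin_tip in the frame of clamp above 0.05 m)) and angle between the x axis of lock_pin and the y axis of clamp, either way round below 0.08 rad and x of pin_collar in the frame of clamp between -0.175 and -0.165 m and z of pin_collar in the frame of clamp between 0.055 and 0.065 m), for 0.2 s.
At the end, for the whole second after the job is handed in: The arm is down (within 0.04 rad of its stop), the pin lies through both cheeks and the arm's eye, from either side, parallel to the holes (0.08 rad), its collar's face within 4.5 mm of the cheek's outer face, its centre line within 5 mm of the holes' centre line there, and it is at rest (all of step 2 and linear speed of lock_pin below 0.02 m/s); the robot touches nothing.
It fails at once if the graver or file is pushed more than 30 mm or tipped over (distance of any of graver, flat_file from where it was at the start of the episode above 0.03 m or angle between any of graver, flat_file's own z axis and vertical above 0.5 rad).
It fails at once if the amber jar or oilstone is pushed more than 30 mm or tipped over (distance of any of jar, stone from where it was at the start of the episode above 0.03 m or angle between any of jar, stone's own z axis and vertical above 0.5 rad).
It fails at once if the hammer or oil bottle is pushed more than 30 mm or tipped over (distance of any of hammer, oil from where it was at the start of the episode above 0.03 m or angle between any of hammer, oil's own z axis and vertical above 0.5 rad).
It fails at once if the tin or mug is pushed more than 30 mm or tipped over (distance of any of tin, mug from where it was at the start of the episode above 0.03 m or angle between any of tin, mug's own z axis and vertical above 0.5 rad).
It also fails if it takes over 70 s, if anything falls off the work surface, if the arm or the gripper's body presses on something with over 40 N, if the wrist force passes 120 N, or if a joint passes its speed limit or range.

## Working session

There is one attempt and no reset: what is moved stays moved. The work goes in short steps, Python scripts to look and compute and a shell command to move; the robot and the scene stay as the last step left them, time stands still between calls to the robot, and variables do not carry over. Pictures are saved under pics/ and viewed, at most 10 in all, crops included, and the job is handed in when it is done.

```bash
ls; mkdir -p pics; cat > h.py <<'E'
import numpy as np, cv2
from scipy.spatial.transform import Rotation as R
from bench import read_state, get_image, get_calibration, job_done
def cam(name):
    c=get_calibration(name)
    a=np.array(c["attitude"],float)
    Rm=a if a.shape==(3,3) else R.from_quat(a).as_matrix()
    return np.array(c["intrinsics"]),np.array(c["dist"]),np.array(c["xyz"],float),Rm
def ray(c,uv):
    K,d,t,Rm=c
    p=cv2.undistortPoints(np.array(uv,np.float64).reshape(-1,1,2),K,d).reshape(-1,2)
    return np.c_[p,np.ones(len(p))]@Rm.T
def plane(c,uv,z):
    r=ray(c,uv); return c[2]+r*((z-c[2][2])/r[:,2])[:,None]
def cloud(c,depth):
    h,w=depth.shape
    u,v=np.meshgrid(np.arange(w),np.arange(h))
    uv=np.c_[u.ravel(),v.ravel()]
    return (c[2]+ray(c,uv)*depth.reshape(-1,1)).reshape(h,w,3)
def proj(c,P):
    K,d,t,Rm=c
    return cv2.projectPoints((np.array(P,float).reshape(-1,3)-t)@Rm,np.zeros(3),np.zeros(3),K,d)[0].reshape(-1,2)
E
python3 - <<'E'
from h import *
for n in("side","top","wrist"):
    c=cam(n); print(n,c[2].round(),c[3].round(2).tolist(),c[0].round().tolist(),get_calibration(n)["attitude"])
    im,d=get_image(n); cv2.imwrite(f"pics/{n}0.png",im[:,:,::-1]); np.savez(f"{n}0.npz",im=im,d=d)
print(read_state())
E
```

```text
pics
side [ 197. -748. 1038.] [[0.9, -0.32, 0.28], [-0.43, -0.67, 0.6], [-0.0, -0.66, -0.75]] [[425.0, 0.0, 281.0], [0.0, 425.0, 207.0], [0.0, 0.0, 1.0]] [ 0.91176357 -0.20666928  0.07703579 -0.34646859]
top [ 442.   24. 1794.] [[-0.01, -1.0, 0.08], [-1.0, 0.01, -0.0], [0.0, -0.08, -1.0]] [[529.0, 0.0, 285.0], [0.0, 529.0, 210.0], [0.0, 0.0, 1.0]] [-0.70188283  0.71125664 -0.02772028  0.02657215]
wrist [288. 560. 374.] [[-0.36, -0.9, -0.26], [-0.93, 0.34, 0.1], [0.0, 0.27, -0.96]] [[352.0, 0.0, 278.0], [0.0, 352.0, 212.0], [0.0, 0.0, 1.0]] [-0.5610934   0.81607724  0.11379972 -0.07900475]
{'clock': 0.15, 'joints': array([ 1.46261844e+00,  3.85367914e-01,  6.94649423e-03, -3.40154915e-04,
       -1.19402798e+00, -2.58590925e-01]), 'joint_vel': array([ 0.00053966, -0.00294781,  0.00462974,  0.0011376 ,  0.0012892 ,
        0.00048428]), 'joint_efforts': array([ 5.03830483e-05, -3.92678690e+01,  1.88582468e+01,  4.18849871e+00,
       -3.39579601e-03,  5.22226316e-07]), 'position': array([223.96178082, 583.01856015, 230.48454297]), 'ee_rot': array([ 9.83220366e-01, -1.82419858e-01, -9.55469567e-05,  8.36078737e-04]), 'contact_force': array([-0.01669862, -0.0940684 ,  0.94143108]), 'wrist_torque': array([-0.01453027,  0.00327134,  0.0137349 ]), 'grasp_force': 0.0, 'gripper_width': 85.16038114004623}
```

View pics/top0.png

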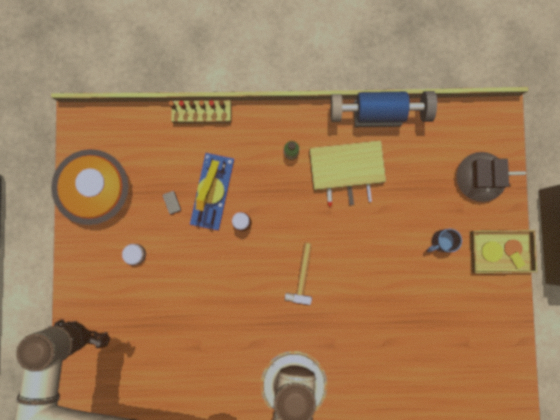

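View pics/side0.png

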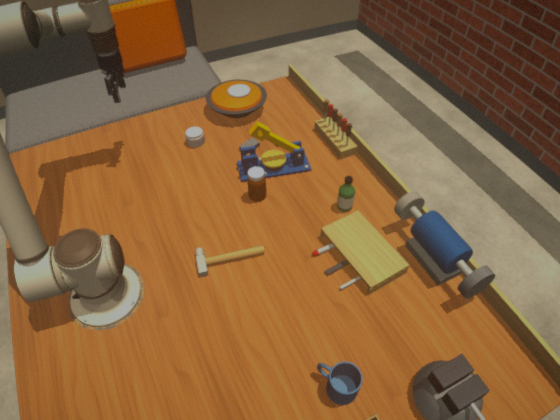

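The top view shows the clamp on the left at about (212,190), with its lock end towards the robot at (208,222). The jar is on its right at (240,221) and the stone on its left at (172,203). The side view shows the red-tipped pin nearest the clamp at (318,252) in the side image and (330,200) in the top one.

```bash
python3 - <<'E'
from h import *
def mask(im,f):
    hsv=cv2.cvtColor(im,cv2.COLOR_RGB2HSV); return f(*[hsv[...,i].astype(int) for i in range(3)])
for n in("top","side"):
    z=np.load(f"{n}0.npz"); im,d=z["im"],z["d"]; c=cam(n); X=cloud(c,d)
    blue=mask(im,lambda h,s,v:(h>100)&(h<130)&(s>110)&(v>40))
    yel=mask(im,lambda h,s,v:(h>22)&(h<34)&(s>150)&(v>110))
    red=mask(im,lambda h,s,v:((h<4)|(h>174))&(s>170)&(v>80))
    for nm,m in(("blue",blue),("yel",yel),("red",red)):
        k,l,st,ce=cv2.connectedComponentsWithStats(m.astype(np.uint8))
        for i in range(1,k):
            if st[i,4]>=(6 if nm=="red" else 40):
                P=X[(l==i)&(d>0)]
                q=np.percentile(P,[2,50,98],axis=0).round().tolist() if len(P) else None
                print(n,nm,st[i].tolist(),q)
z=np.load("top0.npz"); c=cam("top"); X=cloud(c,z["d"]); im=z["im"]
# clamp base/cheek orientation: blue in clamp box
sub=np.zeros(im.shape[:2],bool); sub[148:235,185:236]=True
hsv=cv2.cvtColor(im,cv2.COLOR_RGB2HSV).astype(int)
b=sub&(hsv[...,0]>100)&(hsv[...,0]<130)&(hsv[...,1]>110)
P=X[b]; print("blue heights",np.histogram(P[:,2],bins=range(-10,110,10)))
uv=np.argwhere(b&(X[...,2]<30))[:,::-1].astype(float); W=plane(c,uv,12)
rect=cv2.minAreaRect(W[:,:2].astype(np.float32)); print("base rect",rect)
uv=np.argwhere(b&(X[...,2]>60))[:,::-1].astype(float); W=plane(c,uv,85); print(W[:,:2].round())
m=z["im"][190:212,322:340]; 
E
```

```text
top blue [360, 93, 48, 21, 847] [[879.0, -371.0, 127.0], [907.0, -301.0, 137.0], [938.0, -228.0, 146.0]]
top blue [202, 156, 25, 22, 102] [[699.0, 220.0, 5.0], [736.0, 265.0, 16.0], [766.0, 299.0, 90.0]]
top blue [222, 164, 9, 23, 96] [[667.0, 204.0, 3.0], [701.0, 217.0, 12.0], [736.0, 229.0, 21.0]]
top blue [214, 206, 8, 22, 94] [[525.0, 236.0, 4.0], [562.0, 249.0, 11.0], [593.0, 259.0, 23.0]]
top blue [206, 208, 7, 15, 52] [[541.0, 255.0, 80.0], [561.0, 265.0, 88.0], [583.0, 273.0, 99.0]]
top blue [192, 211, 6, 13, 49] [[540.0, 303.0, 9.0], [555.0, 313.0, 86.0], [574.0, 332.0, 93.0]]
top yel [197, 161, 21, 40, 315] [[601.0, 242.0, 71.0], [660.0, 262.0, 137.0], [736.0, 282.0, 202.0]]
side blue [424, 212, 46, 47, 864] [[874.0, -375.0, 128.0], [897.0, -311.0, 137.0], [928.0, -233.0, 143.0]]
side yel [250, 122, 50, 27, 199] [[577.0, 242.0, 4.0], [649.0, 265.0, 144.0], [741.0, 370.0, 200.0]]
side yel [262, 150, 22, 8, 115] [[616.0, 271.0, 40.0], [652.0, 289.0, 46.0], [686.0, 312.0, 49.0]]
side yel [263, 158, 23, 9, 128] [[606.0, 225.0, 39.0], [639.0, 243.0, 46.0], [678.0, 260.0, 50.0]]

[... 1235 characters left out ...]
564. 265.]
 [564. 262.]
 [564. 259.]
 [561. 314.]
 [561. 311.]
 [561. 307.]
 [561. 304.]
 [561. 269.]
 [561. 265.]
 [561. 262.]
 [561. 259.]
 [558. 317.]
 [558. 314.]
 [558. 311.]
 [558. 307.]
 [558. 272.]
 [558. 269.]
 [558. 265.]
 [558. 262.]
 [555. 317.]
 [555. 314.]
 [555. 311.]
 [555. 307.]
 [554. 272.]
 [554. 269.]
 [554. 265.]
 [552. 317.]
 [552. 314.]
 [552. 311.]
 [552. 307.]
 [551. 272.]
 [551. 269.]
 [551. 265.]
 [551. 262.]
 [549. 317.]
 [548. 314.]
 [548. 311.]
 [548. 307.]
 [548. 272.]
 [548. 269.]
 [548. 266.]
 [548. 262.]
 [545. 317.]
 [545. 314.]
 [545. 311.]
 [545. 272.]
 [545. 269.]
 [545. 266.]
 [542. 275.]
 [541. 272.]
 [541. 269.]
 [541. 266.]
 [538. 266.]
 [536. 311.]]
```

View pics/wrist0.png

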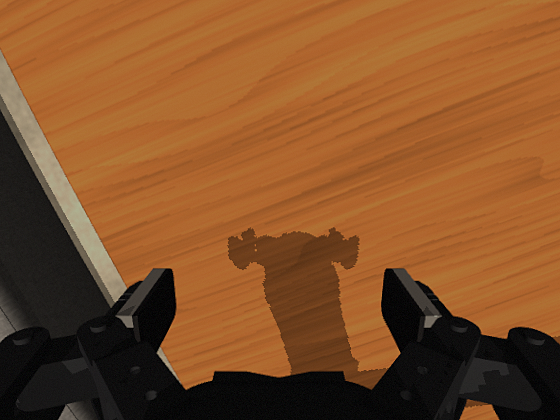

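The wrist view shows only bare bench and the open fingers. From the top view I have the clamp yawed about -13°, its origin near (730,247), the cheeks near (560,288) and the arm at about 0.67 rad. The cheek height came out at 88 mm, as specified. Next I'll push the arm down.

```bash
python3 -m creep '{"translation":[[42,-31.6,3],[42,-31.6,3],[42,-31.6,3],[42,-31.6,3],[42,-31.6,3],[42,-31.6,3],[42,-31.6,3],[42,-31.6,3]],"delta_rot":[[0,0,-82],[0,0,-82],[0,0,-82],[0,0,-82],[0,0,-82],[0,0,-82],[0,0,-82],[0,0,-82]],"hand":[0,0,0,0,0,0,0,0]}'
python3 -m creep '{"translation":[[0,0,0],[0,0,0],[0,0,0],[0,0,0]],"delta_rot":[[0,0,0],[0,0,0],[0,0,0],[0,0,0]],"hand":[0,0,0,0]}'
python3 - <<'E'
from h import *
c=cam("wrist"); im,d=get_image("wrist"); cv2.imwrite("pics/w1.png",im[:,:,::-1]); print(c[2])
E
```

```text
clock: 1.15
position: [624.3, 281.9, 259.6]
ee_rot: [-0.621, 0.784, 0.0, -0.0]
contact_force: [-0.8, 1.5, -0.3]
gripper_width: 0.2
grasp_force: 0.0
clock: 1.65
position: [622.1, 284.4, 260.1]
ee_rot: [-0.623, 0.782, 0.0, 0.0]
contact_force: [-1.3, -1.1, 0.0]
gripper_width: 0.1
grasp_force: 0.0
[605.6673368  217.73331941 403.70821838]
```

View pics/w1.png

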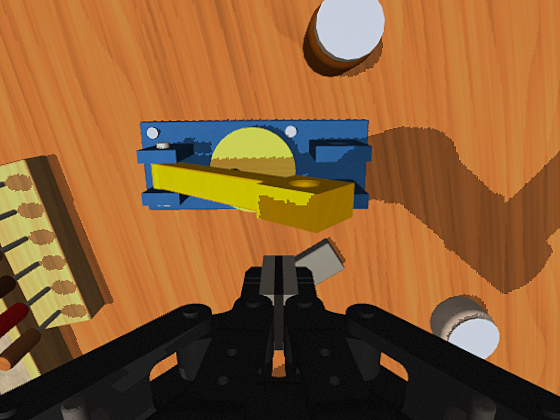

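The arm is in view. Its eye is at (325,205), the cheeks at (340,150) and (358,200), the jar at (347,30) and the stone at (320,258). I'll refine the clamp's pose from this picture before pressing.

```bash
cat >> h.py <<'E'
def snap(n,f=None):
    c=cam(n); im,d=get_image(n)
    if f: cv2.imwrite(f"pics/{f}.png",im[:,:,::-1])
    return c,im,d,cloud(c,d)
def hsvm(im,lo,hi): return cv2.inRange(cv2.cvtColor(im,cv2.COLOR_RGB2HSV),lo,hi)>0
E
python3 - <<'E'
from h import *
c,im,d,X=snap("wrist"); np.savez("w1.npz",im=im,d=d,c=np.array(c,dtype=object))
b=hsvm(im,(100,100,20),(130,255,255))&(d>0)
print(np.histogram(X[b][:,2],bins=range(-5,110,5)))
for lo,hi,z in((6,18,12),(82,95,88),(78,84,82)):
    m=(b&(X[...,2]>lo)&(X[...,2]<hi)).astype(np.uint8)
    k,l,st,ce=cv2.connectedComponentsWithStats(m)
    for i in range(1,k):
        if st[i,4]>80:
            uv=np.argwhere(l==i)[:,::-1].astype(float); W=plane(c,uv,z)
            print(z,st[i].tolist(),np.array(cv2.minAreaRect(W[:,:2].astype(np.float32))[0]).round(1),cv2.minAreaRect(W[:,:2].astype(np.float32))[1:],np.median(X[l==i][:,2]))
uv=np.argwhere(b&(X[...,2]<30))[:,::-1].astype(float); W=plane(c,uv,12); print(cv2.minAreaRect(W[:,:2].astype(np.float32)))
y=hsvm(im,(20,150,60),(34,255,255))&(X[...,2]>65)
uv=X[y]; print(np.percentile(uv,[1,50,99],axis=0))
E
```

```text
(array([   2,   16,   12, 6602,  131,   54,   43,   69,   26,   73,   48,
         93,   57,   77,   76,  105,  123, 1038, 1052,   71,    0,    0]), array([ -5,   0,   5,  10,  15,  20,  25,  30,  35,  40,  45,  50,  55,
        60,  65,  70,  75,  80,  85,  90,  95, 100, 105]))
12 [141, 120, 228, 69, 6056] [642.7 257.4] ((75.36115264892578, 248.70779418945312), 77.30601501464844) 13.014770415375523
12 [145, 164, 8, 25, 140] [765.5 253.4] ((27.582561492919922, 6.764578342437744), 77.74527740478516) 13.03864964531141
12 [149, 196, 86, 13, 517] [726.8 293.5] ((14.290757179260254, 99.12928771972656), 77.1491928100586) 13.071142238184109
88 [315, 145, 57, 17, 900] [557.6 265.6] ((14.233691215515137, 50.35944747924805), 77.30674743652344) 88.8620652072251
88 [137, 150, 40, 14, 468] [721.9 231.1] ((11.6904878616333, 35.34975051879883), 76.86022186279297) 83.18604173885882
88 [142, 192, 38, 13, 418] [730.1 268.7] ((11.465195655822754, 35.329925537109375), 77.12249755859375) 83.13080044894721
88 [354, 192, 15, 17, 233] [549.1 312. ] ((15.301092147827148, 13.261604309082031), 77.24282836914062) 88.81613276113643
82 [137, 150, 41, 14, 481] [723.5 231.5] ((11.930893898010254, 37.33488464355469), 76.82740020751953) 82.94269274600771
82 [142, 192, 39, 13, 440] [731.9 269.8] ((11.713101387023926, 36.84746551513672), 77.11259460449219) 82.90916411384868
((644.9733276367188, 268.6520690917969), (98.67058563232422, 249.0074920654297), 77.62619018554688)
[[571.20956366 240.73312648  71.71650296]
 [623.88478014 268.85801096 170.37915377]
 [734.33325817 292.86047401 203.817183  ]]
```

```bash
python3 -m creep '{"translation":[[2,-1.5,0],[2,-1.5,-4],[2,-1.5,-8],[2,-1.5,-10],[2,-1.5,-12],[2,-1.5,-14],[2,-1.5,-15.5],[2,-1.5,-16.5]],"delta_rot":[[0,0,0],[0,0,0],[0,0,0],[0,0,0],[0,0,0],[0,0,0],[0,0,0],[0,0,0]],"hand":[0,0,0,0,0,0,0,0]}'
python3 -m creep '{"translation":[[0,0,-0.5],[0,0,-1],[0,0,-1.5],[0,0,-2],[0,0,-2.2],[0,0,-2.2]],"delta_rot":[[0,0,0],[0,0,0],[0,0,0],[0,0,0],[0,0,0],[0,0,0]],"hand":[0,0,0,0,0,0]}'
```

```text
clock: 2.75
position: [643.2, 268.0, 94.3]
ee_rot: [-0.622, 0.783, -0.0, -0.0]
contact_force: [-0.7, -0.6, 3.5]
gripper_width: 0.1
grasp_force: 1.4
clock: 3.5
position: [643.1, 268.2, 72.3]
ee_rot: [-0.622, 0.783, -0.0, -0.0]
contact_force: [-0.1, 0.3, 0.4]
gripper_width: 0.6
grasp_force: 0.0
```

```bash
python3 -m creep '{"translation":[[0,0,-0.2],[0,0,-0.4],[0,0,-0.5],[0,0,-0.5]],"delta_rot":[[0,0,0],[0,0,0],[0,0,0],[0,0,0]],"hand":[0,0,0,0]}'
python3 -m creep '{"translation":[[0,0,5],[0,0,10],[0,0,16],[0,0,16],[0,0,16],[0,0,16]],"delta_rot":[[0,0,0],[0,0,0],[0,0,0],[0,0,0],[0,0,0],[0,0,0]],"hand":[0,0,0,0,8.5,8.5]}'
python3 - <<'E'
from h import *
c,im,d,X=snap("wrist","w2")
y=hsvm(im,(20,150,60),(34,255,255))&(d>0)
C=(X[...,:2]-[728,250]); cx=C@[.9755,-.2198]; cy=C@[.2198,.9755]
for lo,hi in((-195,-145),(-140,-131),(-40,-10)):
    m=(cx>lo)&(cx<hi)&(abs(cy)<9)&(d>0)&(X[...,2]>50); print(lo,hi,m.sum(),np.median(X[m][:,2]),X[m][:,2].std())
z=np.load("top0.npz"); c=cam("top"); X=cloud(c,z["d"]); im=z["im"]; 
for n in("side","top"):
    z=np.load(n+"0.npz"); c=cam(n); X=cloud(c,z["d"])
    rb=((X[...,2]>37)&(X[...,2]<50)&(X[...,0]>600)&(X[...,0]<860)&(X[...,1]<60)&(X[...,1]>-300)).astype(np.uint8)
    k,l,st,ce=cv2.connectedComponentsWithStats(rb); i=1+st[1:,4].argmax()
    W=plane(c,np.argwhere(l==i)[:,::-1].astype(float),43); print(n,st[i],cv2.minAreaRect(W[:,:2].astype(np.float32)))
c=cam("top"); print("tip,mid",plane(c,[[329.5,204],[330,192]],9))
E
```

```text
clock: 4.0
position: [643.3, 268.2, 72.1]
ee_rot: [-0.623, 0.782, -0.001, 0.001]
contact_force: [-6.5, -1.6, 15.5]
gripper_width: -0.1
grasp_force: 7.9
clock: 4.75
position: [642.3, 267.8, 225.5]
ee_rot: [-0.622, 0.783, 0.0, -0.002]
contact_force: [-0.0, -0.2, 0.1]
gripper_width: 36.0
grasp_force: 0.0
-195 -145 1267 82.85173722354864 1.4803733462171893
-140 -131 3468 298.6421198636579 53.76165279248021
-40 -10 1229 73.77478568244311 110.97205299042062
side [ 321  210   88   74 3104] ((723.6383666992188, -187.56944274902344), (143.6747283935547, 236.74473571777344), 4.800694942474365)
top [ 309  140   72   49 2474] ((727.906005859375, -187.23068237304688), (140.1018524169922, 236.2703094482422), 5.363973617553711)
tip,mid [[ 598.00242616 -131.67279795    9.        ]
 [ 638.83500893 -134.16921454    9.        ]]
```

```bash
python3 - <<'E'
from h import *
print(read_state()["position"],read_state()["joints"])
E
```

```text
[642.40921082 267.90354142 225.61295564] [ 6.26638708e-01  5.12758186e-01  2.00704828e-01 -2.73702640e-04
 -1.26239408e+00 -8.53873832e-01]
```

```bash
python3 -m creep '{"translation":[[-2,-39.8,0],[-2,-39.8,0],[-2,-39.8,0],[-2,-39.8,0],[-2,-39.8,0],[-2,-39.8,0],[-2,-39.8,0],[-2,-39.8,0]],"delta_rot":[[0,0,-72],[0,0,-72],[0,0,-72],[0,0,-72],[0,0,-72],[0,0,-72],[0,0,-72],[0,0,-72]],"hand":[4,4,4,4,4,4,4,4]}'
python3 -m creep '{"translation":[[0,0,-1],[0,0,-2],[0,0,-3],[0,0,-3]],"delta_rot":[[0,0,0],[0,0,0],[0,0,0],[0,0,0]],"hand":[4,4,4,4]}'
python3 - <<'E'
from h import *
s=read_state(); print(s["position"],R.from_quat(s["ee_rot"]).as_matrix().round(3).tolist(),s["joints"].round(2),s["gripper_width"])
c,im,d,X=snap("wrist","w3"); np.savez("w3.npz",im=im,d=d); 
import pickle; pickle.dump(c,open("w3.pkl","wb"))
E
```

```text
clock: 5.8
position: [622.3, -131.7, 226.4]
ee_rot: [-0.042, 0.999, 0.0, -0.001]
contact_force: [0.7, 1.2, 0.4]
gripper_width: 40.1
grasp_force: 0.0
clock: 6.3
position: [622.4, -129.0, 196.3]
ee_rot: [-0.044, 0.999, 0.0, -0.001]
contact_force: [0.5, -0.4, -0.1]
gripper_width: 40.2
grasp_force: 0.0
[ 622.41996238 -128.98613689  196.26603308] [[-0.996, -0.088, -0.003], [-0.088, 0.996, 0.0], [0.003, 0.0, -1.0]] [ 0.05  0.43 -0.01 -0.   -1.13 -1.53] 40.224376020404776
```

View pics/w3.png

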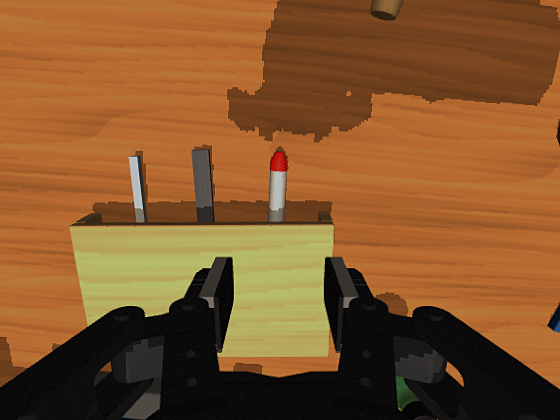

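The wrist view shows the red pin tip at (279,150) and its shank running up to the riser edge at (277,222). The file is at (203,185) and the graver at (138,188).

```bash
python3 - <<'E'
from h import *
import pickle
c=pickle.load(open("w3.pkl","rb")); z=np.load("w3.npz"); im,d=z["im"],z["d"]; X=cloud(c,d)
hs=cv2.cvtColor(im,cv2.COLOR_RGB2HSV).astype(int)
sub=np.zeros(d.shape,bool); sub[140:225,255:300]=1
red=sub&((hs[...,0]<5)|(hs[...,0]>172))&(hs[...,1]>170)&(hs[...,2]>90)
sh=sub&(hs[...,1]<60)&(hs[...,2]>60)
rows=[]
for v in range(148,222):
    u=np.where((red|sh)[v])[0]
    if len(u)>6: rows.append([u.mean(),v,len(u)])
rows=np.array(rows); print(rows[::8].round(1).tolist())
W=plane(c,rows[:,:2],10); q=W[4:]
p=np.polyfit(q[:,0],q[:,1],1); print("axis deg",np.degrees(np.arctan(p[0])),"res",np.std(np.polyval(p,q[:,0])-q[:,1]))
ur=np.argwhere(red); print("red rows",ur[:,0].min(),ur[:,0].max(), "tip",plane(c,[[279,ur[:,0].min()]],9)[0],"redend",plane(c,[[279,ur[:,0].max()+.5]],16)[0])
for x in(580,600,620,640): print(x,np.polyval(p,x))
print("shank z",np.percentile(X[sh|red][:,2],[5,50,95]))
rb=(X[...,2]>38)&(X[...,2]<50)&hsvm(im,(18,60,80),(34,255,255))
W=plane(c,np.argwhere(rb)[:,::-1].astype(float),43); 
for yy in(-240,-190,-130): print("edge",yy,np.percentile(W[abs(W[:,1]-yy)<8][:,0],1))
for nm,u0,u1 in(("file",185,220),("graver",120,155)):
    for v in(165,215):
        r=np.where((X[v,u0:u1,2]>4))[0]+u0; print(nm,v,plane(c,[[r.min(),v],[r.max(),v]],6)[:, :2].round().tolist() if len(r) else None)
E
```

```text
[[279.0, 152.0, 9.0], [278.0, 160.0, 15.0], [278.0, 168.0, 17.0], [277.5, 177.0, 16.0], [277.5, 185.0, 16.0], [277.0, 193.0, 15.0], [276.5, 201.0, 16.0], [276.0, 209.0, 15.0], [276.0, 217.0, 15.0]]
axis deg 2.74364162214932 res 0.1740964099053295
red rows 152 170 tip [ 588.2407443  -129.64470771    9.        ] redend [ 604.47285839 -128.205221     16.        ]
580 -130.3801409837541
600 -129.4216966956123
620 -128.4632524074705
640 -127.50480811932869
shank z [13.09350494 16.55481255 18.51864038]
edge -240 661.1591812374652
edge -190 655.3946640910773
edge -130 650.7260419676172
file 165 [[608.0, -212.0], [607.0, -194.0]]
file 215 [[657.0, -205.0], [656.0, -189.0]]
graver 165 [[613.0, -272.0], [612.0, -261.0]]
graver 215 [[663.0, -266.0], [662.0, -256.0]]
```

```bash
python3 -m creep '{"translation":[[-0.6,0,-5],[-0.6,0,-10],[-0.6,0,-14],[-0.6,0,-17],[-0.6,0,-18.5],[-0.6,0,-19.2],[-0.6,0,-19.2]],"delta_rot":[[0,0,-2.3],[0,0,-2.3],[0,0,-2.3],[0,0,-2.3],[0,0,-2.3],[0,0,-2.3],[0,0,-2.3]],"hand":[4,4,4,4,4,4,4]}'
python3 -m creep '{"translation":[[0,0,0],[0,0,0],[0,0,0],[0,0,0]],"delta_rot":[[0,0,0],[0,0,0],[0,0,0],[0,0,0]],"hand":[0.8,0.8,0.8,0.8]}'
```

```text
clock: 7.22
position: [617.6, -129.7, 6.5]
ee_rot: [-0.024, 1.0, -0.0, 0.001]
contact_force: [1.2, -0.8, 0.5]
gripper_width: 39.7
grasp_force: 0.0
clock: 7.72
position: [617.8, -129.8, 6.6]
ee_rot: [-0.024, 1.0, -0.0, 0.001]
contact_force: [0.2, -0.0, 2.5]
gripper_width: 13.3
grasp_force: 59.0
```

```bash
python3 -m creep '{"translation":[[0,0,0],[0,0,-0.2],[0,0,-0.5],[0,0,-0.5]],"delta_rot":[[0,0,0],[0,0,0],[0,0,0],[0,0,0]],"hand":[3,3,3,3]}'
python3 -m creep '{"translation":[[0,0,0],[0,0,0],[0,0,0],[0,0,0]],"delta_rot":[[0,0,0],[0,0,0],[0,0,0],[0,0,0]],"hand":[0.8,0.8,0.8,0.8]}'
```

```text
clock: 8.22
position: [616.5, -129.7, 0.1]
ee_rot: [-0.023, 1.0, 0.0, -0.001]
contact_force: [0.5, 0.6, -0.9]
gripper_width: 29.6
grasp_force: 0.0
clock: 8.72
position: [616.9, -129.8, 0.8]
ee_rot: [-0.023, 1.0, -0.0, -0.0]
contact_force: [0.3, -0.4, -0.3]
gripper_width: 13.6
grasp_force: 58.5
```

```bash
python3 -m creep '{"translation":[[-1,0,0.1],[-3,-0.1,0.1],[-5,-0.2,0.1],[-7,-0.3,0.1],[-9,-0.4,0.1],[-11,-0.5,0.1],[-13,-0.6,0.1],[-14,-0.7,0.1]],"delta_rot":[[0,0,0],[0,0,0],[0,0,0],[0,0,0],[0,0,0],[0,0,0],[0,0,0],[0,0,0]],"hand":[0.8,0.8,0.8,0.8,0.8,0.8,0.8,0.8]}'
python3 -m creep '{"translation":[[0,0,0],[0,0,0],[0,0,0],[0,0,4],[0,0,10],[7,0,16],[7,0,18],[7,0,18]],"delta_rot":[[0,0,0],[0,0,0],[0,0,0],[0,0,0],[0,0,0],[0,0,0],[0,0,0],[0,0,0]],"hand":[0.8,4,4,4,4,4,4,4]}'
python3 - <<'E'
from h import *
import pickle
s=read_state(); print(s["position"],s["gripper_width"])
c,im,d,X=snap("wrist","w4"); np.savez("w4.npz",im=im,d=d); pickle.dump(c,open("w4.pkl","wb"))
E
```

```text
clock: 9.72
position: [475.3, -136.7, 1.8]
ee_rot: [-0.023, 1.0, 0.0, -0.001]
contact_force: [0.6, 0.5, -0.9]
gripper_width: 13.5
grasp_force: 58.5
clock: 10.72
position: [551.0, -136.8, 185.4]
ee_rot: [-0.024, 1.0, -0.0, 0.005]
contact_force: [-0.6, 0.4, -0.8]
gripper_width: 40.0
grasp_force: 0.0
[ 550.95322726 -136.75715601  185.43517973] 39.99730672784686
```

View pics/w4.png

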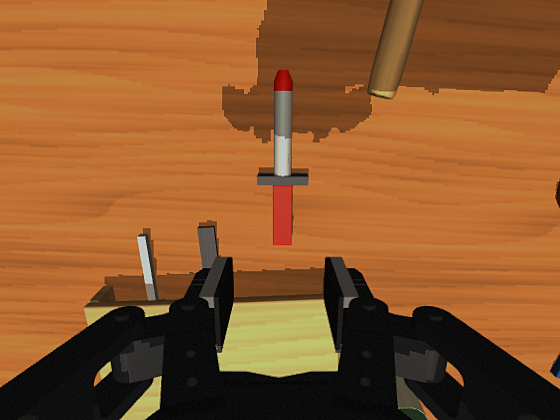

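The pin is clear of the riser. Its tip is at (283,72), the collar at (283,178) and the handle runs from (283,187) to (283,244). The file and graver look undisturbed.

```bash
cat > pin.py <<'E'
from h import *
def axis(rows_uv,c,z):
    W=plane(c,rows_uv,z); p=np.polyfit(W[:,0],W[:,1],1); return p,W
E
python3 - <<'E'
from pin import *
import pickle
c=pickle.load(open("w4.pkl","rb")); z=np.load("w4.npz"); im,d=z["im"],z["d"]; X=cloud(c,d)
hs=cv2.cvtColor(im,cv2.COLOR_RGB2HSV).astype(int)
m=(X[...,2]>7)&(X[...,2]<26)&(d>0); m[:60]=0; m[250:]=0; m[:,:240]=0; m[:,330:]=0
rows=[]
for v in range(66,250):
    u=np.where(m[v])[0]
    if len(u)>5: rows.append([(u.min()+u.max())/2,v,len(u)])
rows=np.array(rows); print(rows[::12].tolist())
h=rows[(rows[:,1]>188)&(rows[:,1]<243)]; s=rows[(rows[:,1]>78)&(rows[:,1]<168)]
ph,W=axis(h[:,:2],c,18); print("handle",np.degrees(np.arctan(ph[0])),W[0],W[-1])
ps,W=axis(s[:,:2],c,10); print("shank",np.degrees(np.arctan(ps[0])),W[0],W[-1])
col=rows[rows[:,2]>35]; print("collar rows",col[:,1].min(),col[:,1].max(),plane(c,col[[0,-1],:2],18))
print("handle end",plane(c,[[283,rows[-1,1]]],18), "tip", plane(c,rows[:1,:2],9))
print("z handle",np.median(X[200:235,279:287,2]))
E
```

```text
[[282.5, 70.0, 10.0], [283.0, 82.0, 19.0], [283.0, 94.0, 18.0], [283.0, 106.0, 19.0], [282.5, 118.0, 18.0], [282.5, 130.0, 18.0], [282.5, 142.0, 18.0], [282.5, 154.0, 18.0], [282.5, 166.0, 18.0], [282.5, 178.0, 52.0], [282.5, 190.0, 20.0], [282.5, 202.0, 20.0], [282.0, 214.0, 19.0], [282.5, 226.0, 18.0], [282.0, 238.0, 19.0]]
handle 2.3518040688428967 [ 549.58535619 -131.53489786   18.        ] [ 600.79854192 -129.34398186   18.        ]
shank 2.5048309367953876 [ 455.12716482 -135.90616177   10.        ] [ 530.91300571 -132.41670925   10.        ]
collar rows 174.0 184.0 [[ 535.89236846 -132.2455785    18.        ]
 [ 544.98501983 -131.77374016   18.        ]]
handle end [[ 602.77833325 -128.29368011   18.        ]] tip [[ 447.77749132 -136.70172675    9.        ]]
z handle 18.95294991198702
```

```bash
python3 -m creep '{"translation":[[2.7,0.6,-5],[2.7,0.6,-10],[2.7,0.6,-14],[2.7,0.6,-16.5],[2.7,0.6,-17.8],[2.7,0.6,-18.3],[2.7,0.6,-18.3]],"delta_rot":[[0,0,0],[0,0,0],[0,0,0],[0,0,0],[0,0,0],[0,0,0],[0,0,0]],"hand":[4,4,4,4,4,4,4]}'
python3 -m creep '{"translation":[[0,0,0],[0,0,0],[0,0,0],[0,0,0],[0,0,0]],"delta_rot":[[0,0,0],[0,0,0],[0,0,0],[0,0,0],[0,0,0]],"hand":[0.8,0.8,0.8,0.8,0.8]}'
```

```text
clock: 11.65
position: [574.2, -130.7, -0.5]
ee_rot: [-0.024, 1.0, -0.0, 0.0]
contact_force: [0.4, 0.6, -0.1]
gripper_width: 40.3
grasp_force: 0.0
clock: 12.28
position: [575.4, -130.9, 0.5]
ee_rot: [-0.024, 1.0, -0.0, 0.002]
contact_force: [0.2, -0.1, 5.4]
gripper_width: 16.8
grasp_force: 62.6
```

```bash
python3 -m creep '{"translation":[[0,0,3],[0,0,8],[0,2,14],[0,6,20],[0,12,20],[0,18,20],[0.5,24,20],[1,30,20]],"delta_rot":[[0,0,0],[0,0,0],[0,0,0],[0,0,8],[0,0,16],[0,0,24],[0,0,32],[0,0,40]],"hand":[0.8,0.8,0.8,0.8,0.8,0.8,0.8,0.8]}'
python3 -m creep '{"translation":[[0.5,4,0],[0.5,8,0],[1,13,0],[1,18,0],[1.5,23,0],[1.5,27,0],[1.5,28.9,0],[1.5,28.9,0]],"delta_rot":[[0,0,6],[0,0,12],[0,0,18],[0,0,24],[0,0,30],[0,0,34.6],[0,0,34.6],[0,0,34.6]],"hand":[0.8,0.8,0.8,0.8,0.8,0.8,0.8,0.8]}'
python3 -m creep '{"translation":[[0,0,0],[0,0,0],[0,0,0],[0,0,0]],"delta_rot":[[0,0,0],[0,0,0],[0,0,0],[0,0,0]],"hand":[0.8,0.8,0.8,0.8]}'
python3 - <<'E'
from h import *
import pickle
s=read_state(); print(s["position"],R.from_quat(s["ee_rot"]).as_matrix().round(4).tolist(),s["gripper_width"])
c,im,d,X=snap("wrist","w5"); np.savez("w5.npz",im=im,d=d); pickle.dump(c,open("w5.pkl","wb"))
E
```

```text
clock: 13.28
position: [583.4, 171.3, 198.8]
ee_rot: [-0.366, 0.931, 0.0, 0.0]
contact_force: [1.4, -0.4, -2.1]
gripper_width: 16.5
grasp_force: 59.7
clock: 14.28
position: [598.0, 459.6, 197.1]
ee_rot: [-0.625, 0.781, 0.0, -0.001]
contact_force: [0.6, -1.1, -2.1]
gripper_width: 16.4
grasp_force: 59.9
clock: 14.78
position: [599.1, 457.8, 199.1]
ee_rot: [-0.624, 0.781, 0.0, 0.0]
contact_force: [0.0, 0.2, -2.0]
gripper_width: 16.5
grasp_force: 59.9
[599.14051483 457.83777817 199.12058409] [[-0.2207, -0.9754, 0.0001], [-0.9754, 0.2207, 0.0003], [-0.0003, -0.0001, -1.0]] 16.530276287442245
```

View pics/w5.png

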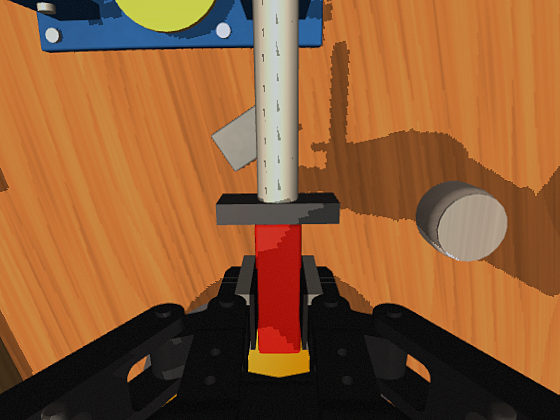

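The pin is held squarely, with its collar at (278,210) and the shank going straight up to the picture's top. I'll measure the pin's pitch and its offset relative to the tool.

```bash
python3 - <<'E'
from h import *
import pickle
c=pickle.load(open("w5.pkl","rb")); z=np.load("w5.npz"); im,d=z["im"],z["d"]; X=cloud(c,d)
T=np.array([599.14,457.84,199.12]); O=np.array([728,250,0]); ex=np.array([.9755,-.2198]); ey=np.array([.2198,.9755])
zc=T[2]+8.5
m=(d>0)&(abs(X[...,2]-zc)<25)
Rl=X-T; along=Rl[...,:2]@ey; lat=Rl[...,:2]@ex
m&=(abs(lat)<35)&(np.mgrid[:420,:560][0]<350)
for a in range(-150,0,10):
    q=m&(along>a)&(along<a+10)&(abs(lat)<14 if not -45<a<-28 else True)
    if q.sum()>20:
        L=lat[q]; print(a,q.sum(),"lat mid",((np.percentile(L,1)+np.percentile(L,99))/2).round(2),"w",np.ptp(np.percentile(L,[1,99])).round(1),"ztop-T",(np.percentile(X[q][:,2],80)-T[2]).round(2))
# colour based edges of shank, rows: cast onto plane zc
hs=cv2.cvtColor(im,cv2.COLOR_RGB2HSV).astype(int)
out=[]
for v in range(0,185,12):
    u=np.where((hs[v,240:312,1]<75)&(hs[v,240:312,2]>90)&m[v,240:312])[0]+240
    if len(u)>20:
        W=plane(c,[[u.min(),v],[u.max()+1,v]],zc)-T; out.append([(W[:,:2]@ey).mean(),(W[:,:2]@ex).mean(),np.diff(W[:,:2]@ex)[0]])
print(np.round(out,1).tolist())
# collar shank-side face row
col=[v for v in range(150,250) if m[v,225:250].sum()>20]; print("collar rows",col[0],col[-1],[(plane(c,[[235,v]],zc+9)[0]-T)[:2]@ey for v in(col[0],col[-1]+1)])
C=X[...,:2]-O[:2]; 
print("eye top z", np.median(X[(d>0)&(C@ex>-190)&(C@ex<-150)&(abs(C@ey)<8)&(X[...,2]<100)][:,2]) if ((C@ex>-190)&(C@ex<-150)&(abs(C@ey)<8)).any() else None)
E
```

```text
-110 665 lat mid 0.27 w 15.5 ztop-T 17.07
-100 1451 lat mid 0.02 w 15.5 ztop-T 17.11
-90 1390 lat mid -0.24 w 15.6 ztop-T 17.1
-80 1336 lat mid -0.41 w 15.6 ztop-T 17.06
-70 1245 lat mid -0.54 w 15.6 ztop-T 17.07
-60 1185 lat mid -0.61 w 15.8 ztop-T 17.02
-50 1118 lat mid -0.77 w 15.8 ztop-T 17.04
-40 3268 lat mid -0.8 w 45.1 ztop-T 18.63
-30 1576 lat mid -0.81 w 43.6 ztop-T 18.79
-20 1309 lat mid -0.14 w 26.1 ztop-T 19.03
-10 1785 lat mid -0.14 w 27.2 ztop-T 24.87
[[-106.2, -0.1, -15.6], [-102.3, -0.1, -15.7], [-98.5, -0.3, -15.4], [-94.5, -0.1, -15.2], [-90.5, -0.1, -15.3], [-86.5, -0.2, -15.1], [-82.4, -0.2, -15.2], [-78.3, -0.2, -15.3], [-74.1, -0.4, -15.0], [-69.8, -0.2, -15.5], [-65.5, -0.4, -15.3], [-61.1, -0.4, -15.4], [-56.6, -0.4, -15.6], [-52.1, -0.6, -15.3], [-47.4, -0.6, -15.4], [-42.7, -0.6, -15.6]]
collar rows 193 224 [np.float64(-39.62745533321628), np.float64(-27.2549351786936)]
eye top z None
```

```bash
python3 -m creep '{"translation":[[0.2,0,-4],[0.2,0,-8],[0.2,0,-11],[0.2,0,-13],[0.2,0,-14.3],[0.2,0,-14.7],[0.2,0,-14.7],[0.2,0,-14.7]],"delta_rot":[[0,0,-0.6],[0,0,-0.6],[0,0,-0.6],[0,0,-0.6],[0,0,-0.6],[0,0,-0.6],[0,0,-0.6],[0,0,-0.6]],"hand":[0.8,0.8,0.8,0.8,0.8,0.8,0.8,0.8]}'
cat > chk.py <<'E'
from h import *
ex=np.array([.9755,-.2198]); ey=np.array([.2198,.9755]); O=np.array([728,250])
def chk(f):
    c,im,d,X=snap("wrist",f); s=read_state(); T=s["position"]
    C=X[...,:2]-O; a=C@ey; l=C@ex+170; m=(d>0)
    tt=T[:2]-O; print("T",T.round(1),"clamp lat,along",(tt@ex+170).round(1),(tt@ey).round(1),"F",s["contact_force"].round(1),"w",s["gripper_width"].round(1))
    row=np.mgrid[:420,:560][0]<350
    for y in range(int(tt@ey)-130,int(tt@ey)-42,12):
        q=m&row&(a>y)&(a<y+12)&(abs(l)<16)&(X[...,2]>40)&(X[...,2]<78)&(abs(a)>29)
        if q.sum()>30:
            L=np.percentile(l[q],[2,98]); print("pin",y,q.sum(),"lat",L.mean().round(2),"w",np.ptp(L).round(1),"ztop",np.percentile(X[q][:,2],80).round(1))
    for sgn in(-1,1):
        q=m&row&(abs(a-22*sgn)<12)&(abs(l)<35)&(X[...,2]>85)&(X[...,2]<93)
        if q.sum()>50: print("cheek",sgn,q.sum(),np.percentile(l[q],[1,99]).round(1),np.percentile(a[q],[1,99]).round(1),np.median(X[q][:,2]).round(1))
    q=m&row&(abs(a)<9)&(abs(l)<20)&(X[...,2]>70)&(X[...,2]<95)
    if q.sum()>50: print("eye z",np.median(X[q][:,2]).round(1),q.sum())
    return c,im,d,X
E
python3 -c "
from chk import *
chk('w6')"
```

```text
clock: 15.82
position: [601.5, 458.9, 53.2]
ee_rot: [-0.62, 0.784, 0.0, 0.001]
contact_force: [0.2, 0.9, -2.3]
gripper_width: 16.5
grasp_force: 59.9Traceback (most recent call last):
  File "<string>", line 3, in <module>
    chk('w6')
    ~~~^^^^^^
  File "chk.py", line 6, in chk
    tt=T[:2]-O; print("T",T.round(1),"clamp lat,along",(tt@ex+170).round(1),(tt@ey).round(1),"F",s["contact_force"].round(1),"w",s["gripper_width"].round(1))
                                                                                                                                 ^^^^^^^^^^^^^^^^^^^^^^^^
AttributeError: 'float' object has no attribute 'round'
```

```bash
sed -i 's/s\["gripper_width"\].round(1)/round(s["gripper_width"],1)/' chk.py; python3 -c "
from chk import *
chk('w6')"
```

```text
T [601.4 458.7  52.9] clamp lat,along 0.6 175.7 F [ 0.2  0.2 -1.3] w 16.8
pin 69 1421 lat -0.25 w 15.1 ztop 70.1
pin 81 1705 lat -0.46 w 15.3 ztop 70.1
pin 93 1602 lat -0.54 w 15.3 ztop 70.1
pin 105 1501 lat -0.61 w 15.4 ztop 70.1
pin 117 1406 lat -0.65 w 15.4 ztop 70.1
pin 129 1967 lat -0.06 w 29.8 ztop 70.5
```

View pics/w6.png

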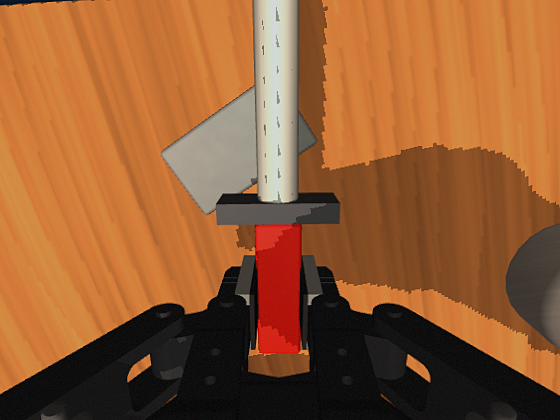

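The shank is level and parallel to the holes, about 1.2 mm high and 0.5 mm off to one side. The stone is below at (235,150). I'll correct those offsets and then insert.

```bash
python3 -m creep '{"translation":[[0.04,0,-0.12],[-0.18,-0.98,-0.12],[-0.4,-1.95,-0.12],[-0.62,-2.93,-0.12],[-0.84,-3.9,-0.12],[-1.06,-4.88,-0.12],[-1.28,-5.85,-0.12],[-1.28,-5.85,-0.12]],"delta_rot":[[0,0,0],[0,0,0],[0,0,0],[0,0,0],[0,0,0],[0,0,0],[0,0,0],[0,0,0]],"hand":[0.8,0.8,0.8,0.8,0.8,0.8,0.8,0.8]}'
python3 -c "
from chk import *
chk('w7')"
```

```text
clock: 16.92
position: [588.1, 399.0, 50.8]
ee_rot: [-0.62, 0.785, 0.0, -0.0]
contact_force: [0.5, -0.3, -1.4]
gripper_width: 16.7
grasp_force: 59.9
T [588.3 399.6  50.8] clamp lat,along 0.9 115.2 F [-0.2 -0.  -0.5] w 16.3
pin 21 1246 lat 0.05 w 30.6 ztop 72.4
pin 33 1587 lat -0.49 w 15.3 ztop 67.9
pin 45 1494 lat -0.52 w 15.4 ztop 67.9
pin 57 1382 lat -0.58 w 15.4 ztop 67.9
pin 69 2118 lat -0.02 w 30.1 ztop 68.9
cheek 1 9398 [-24.7  24.3] [16.5 29.2] 89.0
```

```bash
python3 -m creep '{"translation":[[0.03,0,0.07],[-0.15,-0.78,0.07],[-0.32,-1.56,0.07],[-0.5,-2.34,0.07],[-0.67,-3.12,0.07],[-0.85,-3.9,0.07],[-0.94,-4.29,0.07],[-0.94,-4.29,0.07]],"delta_rot":[[0,0,0],[0,0,0],[0,0,0],[0,0,0],[0,0,0],[0,0,0],[0,0,0],[0,0,0]],"hand":[0.8,0.8,0.8,0.8,0.8,0.8,0.8,0.8]}'
python3 -m creep '{"translation":[[-0.04,-0.2,0],[-0.07,-0.3,0],[-0.09,-0.4,0],[-0.09,-0.4,0]],"delta_rot":[[0,0,0],[0,0,0],[0,0,0],[0,0,0]],"hand":[0.8,0.8,0.8,0.8]}'
python3 -c "
from chk import *
chk('w8')"
```

```text
clock: 17.98
position: [578.8, 356.6, 51.5]
ee_rot: [-0.62, 0.784, -0.0, 0.0]
contact_force: [0.0, -0.1, -2.3]
gripper_width: 16.7
grasp_force: 59.9
clock: 18.48
position: [577.9, 352.9, 51.3]
ee_rot: [-0.62, 0.784, -0.0, -0.0]
contact_force: [0.0, -0.1, -1.5]
gripper_width: 16.5
grasp_force: 59.9
T [577.9 352.9  51.3] clamp lat,along 0.9 67.4 F [ 0.1 -1.  -1.9] w 16.8
pin -39 365 lat 0.04 w 15.2 ztop 68.5
cheek -1 10066 [-24.6  24.4] [-28.8 -14.7] 89.0
cheek 1 7518 [-24.8  24.3] [14.9 28.9] 89.0
eye z 83.0 7757
```

```bash
python3 -m creep '{"translation":[[-0.02,-0.1,0],[-0.02,-0.1,0]],"delta_rot":[[0,0,0],[0,0,0]],"hand":[0.8,0.8]}'
python3 -m creep '{"translation":[[-0.02,-0.1,0],[-0.02,-0.1,0]],"delta_rot":[[0,0,0],[0,0,0]],"hand":[0.8,0.8]}'
python3 -m creep '{"translation":[[-0.02,-0.1,0],[-0.02,-0.1,0]],"delta_rot":[[0,0,0],[0,0,0]],"hand":[0.8,0.8]}'
python3 -c "
from chk import *
c,im,d,X=chk('w9')
C=X[...,:2]-O; a=C@ey; l=C@ex+170
q=(d>0)&(abs(l)<22)&(abs(l)>10)&(abs(X[...,2]-69.8)<3)&(a>25)&(a<45); print(q.sum(),np.percentile(a[q],[1,5,95,99]))"
```

```text
clock: 18.77
position: [577.7, 351.8, 51.3]
ee_rot: [-0.62, 0.784, 0.0, -0.0]
contact_force: [-0.1, 0.1, -0.7]
gripper_width: 16.9
grasp_force: 59.9
clock: 19.02
position: [577.5, 350.8, 51.3]
ee_rot: [-0.62, 0.784, -0.0, -0.0]
contact_force: [0.5, 1.4, -1.1]
gripper_width: 16.3
grasp_force: 59.9
clock: 19.27
position: [577.5, 350.6, 51.4]
ee_rot: [-0.62, 0.784, 0.0, 0.001]
contact_force: [-0.2, 2.2, -1.8]
gripper_width: 16.4
grasp_force: 59.8
T [577.5 350.6  51.4] clamp lat,along 1.0 65.1 F [ 0.1  2.8 -2.2] w 16.8
pin -41 810 lat 0.11 w 15.1 ztop 68.4
cheek -1 9807 [-24.6  24.5] [-28.7 -14.8] 89.0
cheek 1 7430 [-24.8  24.3] [14.9 28.9] 89.0
eye z 83.0 7655
333 [34.86449705 35.046061   36.99852743 37.14813805]
```

View pics/w9.png

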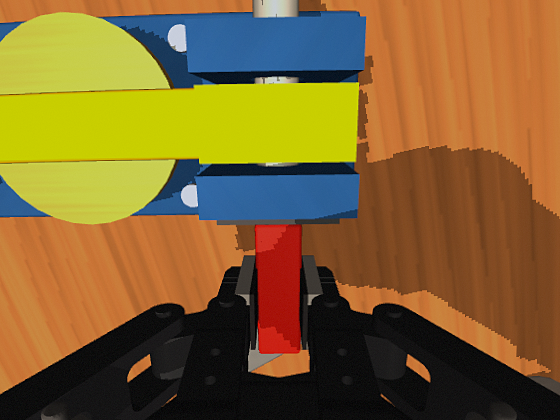

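The collar is against the cheek: its outer face is at 37 mm (29 + 8) and contact force is building. The picture shows the shank through both cheeks, coming out at (277,8), with the arm down. I'll release and retreat upwards.

```bash
python3 -m creep '{"translation":[[-0.01,-0.05,-0.08],[-0.01,-0.05,-0.08],[-0.01,-0.05,-0.08],[-0.01,-0.05,-0.08],[-0.01,-0.05,-0.08],[-0.01,-0.05,-0.08]],"delta_rot":[[0,0,0],[0,0,0],[0,0,0],[0,0,0],[0,0,0],[0,0,0]],"hand":[0.8,0.8,5,5,5,5]}'
python3 -m creep '{"translation":[[0,0,1.5],[0,0,4],[0,0,8],[0.5,2,13],[0.5,2,16],[0.5,2,16],[0.5,2,16]],"delta_rot":[[0,0,0],[0,0,0],[0,0,0],[0,0,0],[0,0,0],[0,0,0],[0,0,0]],"hand":[5,5,5,5,5,5,5]}'
python3 -c "
from chk import *
c,im,d,X=chk('w10')
C=X[...,:2]-O; a=C@ey; l=C@ex+170; m=d>0
q=m&(abs(l)<22)&(abs(l)>12)&(X[...,2]>55)&(X[...,2]<75)&(a>25)&(a<45); print('collar',q.sum(),np.percentile(a[q],[1,5,95,99]),np.percentile(X[q][:,2],80))
for y0,y1 in((-70,-60),(-58,-48),(-45,-35),(40,50),(52,62),(64,74),(78,90),(90,93),(93,96),(96,100)):
    q=m&(a>y0)&(a<y1)&(abs(l)<11)&(X[...,2]>45)&(X[...,2]<78)
    if q.sum()>15: print(y0,q.sum(),'z',np.percentile(X[q][:,2],80).round(1),'lat',np.percentile(l[q],[2,98]).mean().round(1))
"
```

```text
clock: 20.08
position: [577.2, 348.9, 50.5]
ee_rot: [-0.62, 0.784, -0.0, -0.0]
contact_force: [0.8, -0.2, 1.0]
gripper_width: 50.1
grasp_force: 0.0
clock: 20.95
position: [581.7, 369.0, 210.3]
ee_rot: [-0.62, 0.784, 0.0, -0.0]
contact_force: [0.1, -0.3, -0.8]
gripper_width: 50.1
grasp_force: 0.0
T [581.5 368.8 209.5] clamp lat,along 1.0 83.7 F [-0.1  0.2 -0.2] w 50.4
pin -47 375 lat 0.52 w 15.2 ztop 71.6
pin -35 90 lat 0.55 w 15.2 ztop 71.0
pin 25 341 lat 0.35 w 30.5 ztop 68.3
pin 37 357 lat 0.92 w 24.6 ztop 67.5
cheek -1 1587 [-24.   24.7] [-28.8 -14.4] 89.0
cheek 1 1336 [-25.   24.4] [15.6 29.3] 89.1
eye z 83.0 1405
collar 243 [30.70373486 31.09303622 37.95572923 38.14397165] 68.80239974395329
-58 252 z 71.4 lat 0.4
-45 308 z 71.6 lat 0.5
40 273 z 67.3 lat -0.6
52 269 z 66.7 lat -0.8
64 254 z 66.0 lat -1.2
78 303 z 64.9 lat -1.0
90 69 z 64.4 lat -1.0
93 60 z 64.1 lat -1.3
```

View pics/w10.png

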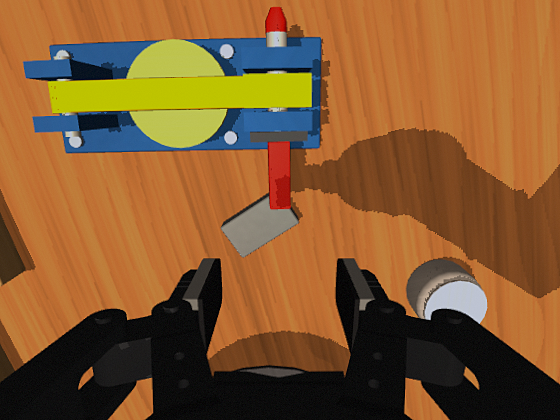

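The pin sits home and released, with the collar at (278,136) and the red tip sticking out at (276,20). It tilts about 0.06 rad within the hole clearance, which is under the 0.08 limit and can't get much bigger geometrically. I'll check that it isn't creeping and then hand in.

```bash
python3 -m creep '{"translation":[[0,0,0],[0,0,0],[0,0,0],[0,0,0],[0,0,0],[0,0,0],[0,0,0],[0,0,0]],"delta_rot":[[0,0,0],[0,0,0],[0,0,0],[0,0,0],[0,0,0],[0,0,0],[0,0,0],[0,0,0]],"hand":[5,5,5,5,5,5,5,5]}'
python3 -c "
from chk import *
c,im,d,X=chk('w11')
C=X[...,:2]-O; a=C@ey; l=C@ex+170; m=d>0
q=m&(abs(l)<22)&(abs(l)>12)&(X[...,2]>55)&(X[...,2]<75)&(a>25)&(a<45); p=np.percentile(a[q],[1,5,95,99]); print('collar',p)
for y0,y1 in((-58,-48),(40,50),(78,90)):
    q=m&(a>y0)&(a<y1)&(abs(l)<11)&(X[...,2]>45)&(X[...,2]<78); print(y0,np.percentile(X[q][:,2],80).round(1))
if p[3]<39.5: print(job_done())
"
```

```text
clock: 22.0
position: [582.2, 369.4, 210.5]
ee_rot: [-0.62, 0.784, -0.0, -0.0]
contact_force: [0.2, -0.3, -0.3]
gripper_width: 49.9
grasp_force: 0.0
T [582.2 369.4 210.5] clamp lat,along 1.5 84.4 F [ 0.8 -0.   0.9] w 49.8
pin -46 373 lat 0.36 w 15.2 ztop 71.2
pin -34 55 lat 0.02 w 14.4 ztop 70.8
pin 26 365 lat -0.18 w 31.0 ztop 68.2
pin 38 335 lat -0.3 w 18.1 ztop 67.6
cheek -1 1599 [-24.2  24.9] [-28.9 -14.4] 88.9
cheek 1 1347 [-24.7  24.3] [15.6 29.3] 89.1
eye z 83.0 1390
collar [30.9238383  31.06292212 37.7346248  37.94665618]
-58 71.4
40 67.6
78 65.0
the job is handed in; nothing more can be done
None
```

The clamp arm is fully down and the pin is home through both cheeks and the arm's eye, collar against the stone-side cheek; I released the pin and handed the job in at about 22 s, but no verdict was returned.

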